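# Spring a tape spindle into its holder in the supply room

## Robot

A 7-joint arm with a two-finger parallel gripper is mounted at the origin on the work surface. World frame = base frame: x ahead of the robot, y to its left, z up, the work surface at z = 0. Lengths are in mm, angles in rad, forces in N, time in s.
With the tool pointing down it reaches from about 400 to 750 mm from the base axis. Payload 19.5 kg.
Tool frame: the origin (TCP) lies on the centre line of the jaws, within the pads' length; the fingertips stand 19 mm ahead of it and the grasp point (between the pads) is the TCP; z points along the fingers, y is the line along which they close (so a half turn about z gives the same grasp; the last joint's range is limited). The gripper opens to 85 mm and grips with 20 to 120 N. Pads are 22 mm wide; open, the fingers measure 114 mm over their backs; the gripper's body (76 mm by 85 mm) begins 54 mm behind the grasp point. The pads swing forward as they close: fully open they stand 13 mm farther back than shut.
Start: joints at [1.276, 0.707, -0.028, 1.485, 0.022, 0.951, -0.075], TCP at [143.811, -556.701, 250.268] pointing down, gripper open.
Joint ranges: [-2.71, 2.71], [-0.32, 2.16], [-1.57, 1.52], [0, 2.45], [-1.46, 4.6], [0, 2.02], [-2.83, 2.83]. Speed limits (rad/s): [1.89, 1.89, 2.57, 2.57, 3.01, 3.01, 3.01].

## Interface

Orientations are given as a unit quaternion [w, x, y, z].
In Python, from workcell import robot gives the robot as it stands.
- The arm moves only by the tool drive_tool, never from a script. Its argument "moves" is one flat list of numbers, 7 for each row, row after row: the shift along the tool's x, y, z in m, then the turn, a rotation vector about the tool's x, y, z in degrees, then the closure, from -1 (fully open) to 1 (shut). A call has 1 to 8 rows; each row is the pose to reach, as a shift and turn from the pose commanded when the call began, along the tool's axes at that moment; what a row does not reach only later rows make up. A row lasts 1/10 s, in which the tool goes at most 50 mm and 8.59 degrees, less where a joint would pass 70% of its speed; a pose out of reach is approached as far as the arm can. A call with a gripper value outside its range is refused whole. The fingers move at their own pace and stop on an object; "force" is the grip in N (left out, the last holds). Time passes only in rows, so rows that repeat a pose let the fingers close. It gives the time, the measured TCP pose, the force, the opening and the grip force at its end, in the units of the state.
- robot.state(): the state, without advancing time (a new reading comes with each control period).
- robot.get_image(name): name is "scene" or "side" or "wrist"; returns the picture (384x512x3 uint8, red, green, blue); there is no depth.
- robot.camera_model(name): a dict with "mtx" (3x3 intrinsics, pixels), "R" (3x3) and "t" (3): a world point X has camera coordinates R X + t. Camera axes: x right, y down, z forward; pixel columns grow to the right and rows downward; lengths in mm; the calibration is good to about 2 mm. A picture is of the moment at which its call begins: read the wrist's pose just before it. camera_model takes no time and is no camera call; for the wrist camera it gives the pose at the moment of the call.
- robot.sign_off(): hands the job in; it is judged then, once.
Trained networks look in the newest picture that a camera, given by its name, has taken for a name from the list of things; names that differ only in an ending like _2 or _b are one class to them, and where a whole thing is asked for, a point or a joint stands for the part that bears it (a point fixed in the world has none). Each returns a list of dicts, best first, with "score" (0 to 1); they miss things now and then, are a little off and sometimes report something else, mostly with a low value. They report only what shows in the picture. A call takes as long as a camera call.
- robot.search_frame(query, camera): "centre" ([column, row] as shares, 0 to 1, of the picture: columns of its width, rows of its height, amid what is visible of it).
- robot.cut_out(query, camera): "mask" (384x512 bool, what is visible of it) and "centre" ([column, row] as shares, 0 to 1, of the picture: columns of its width, rows of its height, amid what is visible of it).
The state is a dict: "time_s": time; "joint_pos": joint angles; "qvel": joint speeds; "joint_torque": joint torques, N m; "tcp_pos": TCP position; "orientation": TCP orientation; "force": force on the tool from outside, world axes, zero at the start; "wrist_torque": the same for the moment, N m; "grip_width": finger opening in mm; "gripper_force": force on a finger pad.
Only numpy, scipy, OpenCV 4.12 (cv2) and the standard library are available. Lean on these libraries where they do the work, as an engineer would, in place of code of your own. Each camera call takes 0.05 s, during which the arm holds its last target. There are 200 camera calls.

## Task

Load the empty tape holder, the grey base with two facing round cups: pinch together the two upright finger plates of the spring-loaded tape spindle so its end pins draw in, lower it between the cups and let go, so that each pin springs out into its cup and the spindle stays there at rest. The one-piece wooden spool and the stand that already carries a roll play no part.

Things in the scene. Friction and masses are not known exactly. Their poses are not given: they have to be found in the camera images.
- spindle: Spring-loaded tape spindle, 0.16 kg: cream tape roll (52 mm across, 12 wide) between two upright grey finger plates, outer faces 64 mm apart, each with a steel pin (16 mm thick) pointing outward along y. Origin: under the roll, level with the plates' lower edges, on which it stands; pin axis at z = 30 mm. Plate: 5 mm thick, 44 wide (x) to z = 60, then a tab 32 wide to z = 105. Fits either way round.
- pin_a (a point): Centre of the outer end of the pin on the spindle's +y side, on the pin axis. Each plate and its pin are one piece that slides inward up to 20 mm against a spring (3 N at rest, 9 N fully in). Pin ends: 146 mm apart at rest, 106 squeezed to the stops (plates' outer faces then 24 mm apart). Pinch the top 30 mm of the tabs from above, a finger outside each: the fingers then stay above the cups.
- pin_b (a point): Centre of the outer end of the pin on the spindle's -y side, on the pin axis, made like the other. Both move with their springs; the roll's middle stays about midway between them.
- holder: Empty tape holder, fixed: grey base 90 (x) by 196 (y) by 12 mm thick, and a steel cup on a post at each end of y. Origin: centre of the underside, z up. Cups face each other along y, axis at x = 0, z = 44 mm; 40 mm inside, 48 outside diameter, 10 deep; mouths at y = +-62, floors at +-72, tops at z = 68 mm. A spindle lowered onto the base has its pins 2 mm below the cups' axis, which is fine.

How it is judged (in metres and radians):
At the end, for the whole second after the job is handed in: Each of the spindle's two pin ends is at least 4 mm inside a different cup of the holder (beyond 66 mm from the holder's middle along y, within 15 mm of the cups' axis both sideways and in height), either way round, and the spindle is at rest (below 20 mm/s and 0.2 rad/s) (((y of pin_a in the frame of holder above 0.066 m and x of pin_a in the frame of holder between -0.015 and 0.015 m and z of pin_a in the frame of holder between 0.029 and 0.059 m and y of pin_b in the frame of holder below -0.066 m and x of pin_b in the frame of holder between -0.015 and 0.015 m and z of pin_b in the frame of holder between 0.029 and 0.059 m) or (y of pin_b in the frame of holder above 0.066 m and x of pin_b in the frame of holder between -0.015 and 0.015 m and z of pin_b in the frame of holder between 0.029 and 0.059 m and y of pin_a in the frame of holder below -0.066 m and x of pin_a in the frame of holder between -0.015 and 0.015 m and z of pin_a in the frame of holder between 0.029 and 0.059 m)) and linear speed of spindle below 0.02 m/s and angular speed of spindle below 0.2 rad/s); the robot touches nothing.
It also fails if it takes over 38 s, if anything falls off the work surface, if the arm or the gripper's body presses on something with over 40 N, if the wrist force passes 120 N, or if a joint passes its speed limit or range.

## Working session

There is one attempt and no reset: what is moved stays moved. The work goes in short steps, Python scripts to look and compute and a tool call to move; the robot and the scene stay as the last step left them, time stands still between calls to the robot, and variables do not carry over. Pictures are saved under pics/ and viewed, at most 11 in all, crops included, and the job is handed in when it is done.

Besides the shell and the picture viewer there is one more tool, called after "Call:" as name(argument=value, ...), one argument or row to a line, values as JSON. drive_tool: Moves the arm, as the interface text tells. Its arguments: {"type":"object","properties":{"moves":{"type":"array","items":{"type":"number"}},"force":{"type":"number"}},"required":["moves"]}

```bash
mkdir -p pics; cat > h.py <<'E'
import numpy as np,cv2
from workcell import robot
def P(cam):
    m=robot.camera_model(cam);return np.array(m["mtx"],float),np.array(m["R"],float),np.array(m["t"],float).ravel()
def proj(cam,X):
    K,R,t=P(cam);c=np.atleast_2d(X)@R.T+t;p=c@K.T;return p[:,:2]/p[:,2:]
def onplane(cam,px,z):
    K,R,t=P(cam);d=R.T@np.linalg.inv(K)@np.array([px[0],px[1],1.]);o=-R.T@t;return o+d*(z-o[2])/d[2]
def tri(views): # [(cam,px)]
    A=np.zeros((3,3));b=np.zeros(3);L=[]
    for cam,px in views:
        K,R,t=P(cam);d=R.T@np.linalg.inv(K)@np.array([px[0],px[1],1.]);d/=np.linalg.norm(d);o=-R.T@t;M=np.eye(3)-np.outer(d,d);A+=M;b+=M@o;L.append((M,o))
    X=np.linalg.solve(A,b);return X,[round(float(np.linalg.norm(M@(X-o))),1) for M,o in L]
E
python3 - <<'E'
from h import *
ims={c:robot.get_image(c)[:,:,::-1] for c in("scene","side","wrist")}
for c in ims:
    for q in("spindle","holder","pin_a"):
        for r in robot.cut_out(q,c)[:3]:
            m=r["mask"];ys,xs=np.nonzero(m)
            print(c,q,round(r["score"],2),np.round(np.array(r["centre"])*[512,384],1),xs.min(),xs.max(),ys.min(),ys.max(),m.sum())
    print(c,np.round(-P(c)[1].T@P(c)[2]))
cv2.imwrite("pics/a.png",np.hstack([cv2.resize(ims[c],(400,300)) for c in("scene","side")]))
cv2.imwrite("pics/scene.png",cv2.resize(ims["scene"],(800,600)))
cv2.imwrite("pics/side.png",cv2.resize(ims["side"],(800,600)))
cv2.imwrite("pics/wrist.png",ims["wrist"])
s=robot.state();print(s)
E
```

```text
scene spindle 0.97 [185.9 192.5] 159 205 165 214 1202
scene spindle 0.24 [322.7 231.9] 278 370 193 268 3222
scene holder 0.76 [321.8 230.9] 278 370 194 268 3221
scene pin_a 0.84 [174.  185.2] 160 181 165 205 476
scene pin_a 0.64 [189.  196.4] 183 206 173 214 527
scene [1342.  333.  732.]
side spindle 0.95 [316.  237.5] 298 334 201 278 1902
side holder 0.61 [231.  167.4] 210 250 133 194 1986
side pin_a 0.91 [309.8 218.4] 299 321 202 243 574
side pin_a 0.72 [321.  249.2] 308 334 223 278 1097
side [ 265. -521.  488.]
wrist [ 223. -537.  373.]
{'time_s': 0.6, 'joint_pos': array([ 1.27629365,  0.70654033, -0.02757509,  1.48460344,  0.02200941,
        0.95090176, -0.07547405]), 'qvel': array([-2.41272103e-04, -7.36903810e-04,  2.55931159e-04,  8.81241256e-04,
       -7.81951305e-05, -2.70214494e-04, -1.12056727e-03]), 'joint_torque': array([-1.13239763e-03, -8.82776427e+01,  1.23320047e+00, -2.36347157e+01,
        1.69299566e-02,  1.83510441e-03, -9.48045090e-05]), 'tcp_pos': array([ 143.79981725, -556.69919327,  250.24423969]), 'orientation': array([-7.26908255e-05,  9.92022448e-01,  1.26061326e-01, -2.06507014e-05]), 'force': array([ 0.50669568, -1.30067499, -0.10166264]), 'wrist_torque': array([-0.0074986 , -0.02016208,  0.02786518]), 'gripper_force': 0.0, 'grip_width': 85.49150253177461}
```

View pics/scene.png

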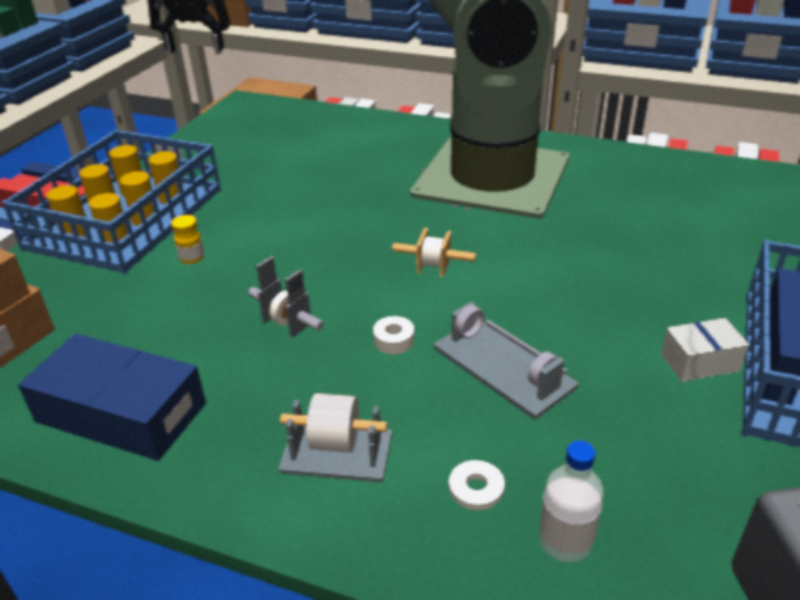

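View pics/side.png

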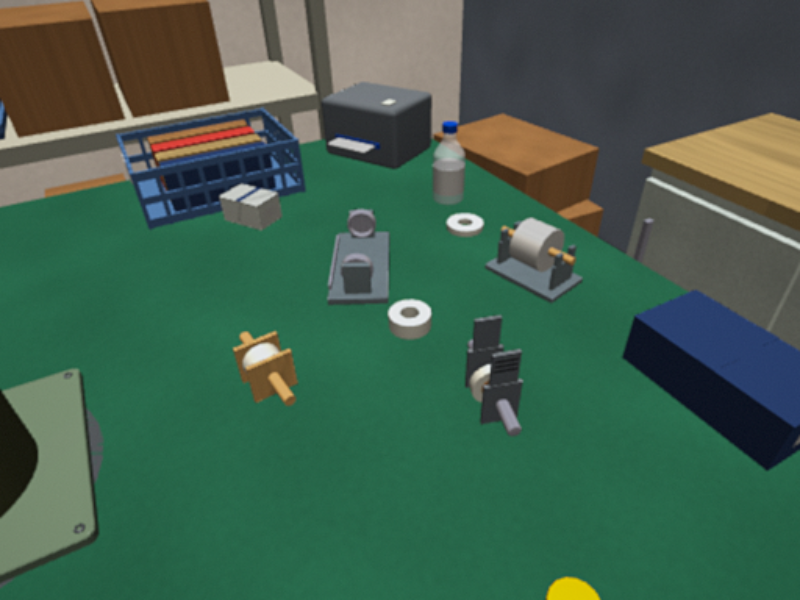

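The scene view shows the spindle at (285,300) of 800x600 and the empty holder at (505,360). In the side view the spindle is at (495,375) and the holder at (360,265). Next I fit the known shapes to the masks in both views, leaving height free.

```bash
cat > fit.py <<'E'
from h import *
from scipy.optimize import minimize
def box(x,y,z): return np.array([[a,b,c] for a in x for b in y for c in z],float)
def cyl(r,y,zc):
    a=np.linspace(0,2*np.pi,24,endpoint=False)
    return np.array([[r*np.cos(t),yy,zc+r*np.sin(t)] for yy in y for t in a])
SP=[cyl(26,(-6,6),30)]
for s in(1,-1): SP+=[box((-22,22),(s*27,s*32),(0,60)),box((-16,16),(s*27,s*32),(60,105)),cyl(8,(s*32,s*73),30)]
HO=[box((-45,45),(-98,98),(0,12))]
for s in(1,-1): HO+=[cyl(24,(s*62,s*74),44)]
def place(p,parts):
    c,s=np.cos(p[3]),np.sin(p[3]);R=np.array([[c,-s,0],[s,c,0],[0,0,1]]);return [q@R.T+p[:3] for q in parts]
def render(p,parts,cam,S=4):
    m=np.zeros((384*S,512*S),np.uint8)
    for q in place(p,parts):
        h=cv2.convexHull((proj(cam,q)*S).astype(np.float32)).astype(np.int32);cv2.fillConvexPoly(m,h,1)
    return cv2.resize(m.astype(np.float32),(512,384),interpolation=cv2.INTER_AREA)
def fit(masks,parts,p0s):
    def cost(p):
        e=0
        for c,m in masks.items():
            r=render(p,parts,c);e+=1-np.minimum(r,m).sum()/np.maximum(r,m).sum()
        return e/len(masks)
    best=None
    for p0 in p0s:
        sim=np.vstack([p0]+[np.array(p0)+d for d in np.diag([15,15,8,.25])])
        r=minimize(cost,p0,method="Nelder-Mead",options=dict(initial_simplex=sim,xatol=.05,fatol=1e-5,maxiter=250))
        if best is None or r.fun<best.fun: best=r
    return best
E
cat > run1.py <<'E'
from fit import *
res={}
for q,parts in(("spindle",SP),("holder",HO)):
    M={}
    for c in("scene","side"):
        robot.get_image(c);r=robot.cut_out(q,c)[0];M[c]=r["mask"].astype(np.float32);res[q,c]=r
    X,e=tri([(c,np.array(res[q,c]["centre"])*[512,384]) for c in M]);print(q,"tri",X.round(),e)
    b=fit(M,parts,[[X[0],X[1],0,y] for y in np.arange(0,np.pi,np.pi/6)])
    print(q,b.x.round(2),b.fun)
    for c in M:
        bb=fit({c:M[c]},parts,[b.x]);print("  ",c,bb.x.round(2),bb.fun)
    res[q]=b.x
out=[]
for c in("scene","side"):
    im=cv2.resize(robot.get_image(c)[:,:,::-1],None,fx=3,fy=3)
    for q,parts in(("spindle",SP),("holder",HO)):
        for h in place(res[q],parts): cv2.polylines(im,[cv2.convexHull((proj(c,h)*3+1).astype(np.float32)).astype(np.int32)],1,(0,0,255),1)
        u=(proj(c,res[q][:3]+[0,0,40])[0]*3).astype(int);cr=im[u[1]-140:u[1]+140,u[0]-190:u[0]+190];out.append(cv2.resize(cr,(390,290)))
cv2.imwrite("pics/fit1.png",np.vstack([np.hstack(out[:2]),np.hstack(out[2:])]))
E
python3 run1.py
```

```text
spindle tri [ 556. -174.   42.] [2.0, 2.0]Traceback (most recent call last):
  File "run1.py", line 8, in <module>
    b=fit(M,parts,[[X[0],X[1],0,y] for y in np.arange(0,np.pi,np.pi/6)])
  File "fit.py", line 27, in fit
    r=minimize(cost,p0,method="Nelder-Mead",options=dict(initial_simplex=sim,xatol=.05,fatol=1e-5,maxiter=250))
    res = _minimize_neldermead(fun, x0, args, callback, bounds=bounds,
                               **options)
    fxr = func(xr)
    fx = function(np.copy(x), *(wrapper_args + args))
  File "fit.py", line 22, in cost
    r=render(p,parts,c);e+=1-np.minimum(r,m).sum()/np.maximum(r,m).sum()
  File "fit.py", line 16, in render
    h=cv2.convexHull((proj(cam,q)*S).astype(np.float32)).astype(np.int32);cv2.fillConvexPoly(m,h,1)
                      ~~~~^^^^^^^
  File "h.py", line 6, in proj
    K,R,t=P(cam);c=np.atleast_2d(X)@R.T+t;p=c@K.T;return p[:,:2]/p[:,2:]
          ~^^^^^
  File "h.py", line 4, in P
    m=robot.camera_model(cam);return np.array(m["mtx"],float),np.array(m["R"],float),np.array(m["t"],float).ravel()
ValueError: time passes only in moves, steps and waits
```

```bash
sed -i 's/^def P(cam):/import functools\n@functools.lru_cache(None)\ndef P(cam):/' h.py; python3 run1.py
```

```text
spindle tri [ 559. -172.   37.] [1.1, 1.1]
spindle [ 562.1  -172.77   -0.73    2.84] 0.07851406931877136
   scene [ 564.35 -170.41    2.27    2.81] 0.08462107181549072
   side [ 570.5  -163.02  -14.29    2.86] 0.04484671354293823
holder tri [587.  49. -58.] [139.5, 139.5]
holder [ 5.5636e+02  1.6746e+02  8.0900e+00 -4.9000e-01] 0.5330734252929688
   scene [ 5.5636e+02  1.6746e+02  8.0900e+00 -4.9000e-01] 0.06614679098129272
   side [ 5.5636e+02  1.6746e+02  8.0900e+00 -4.9000e-01] 1.0
```

View pics/fit1.png

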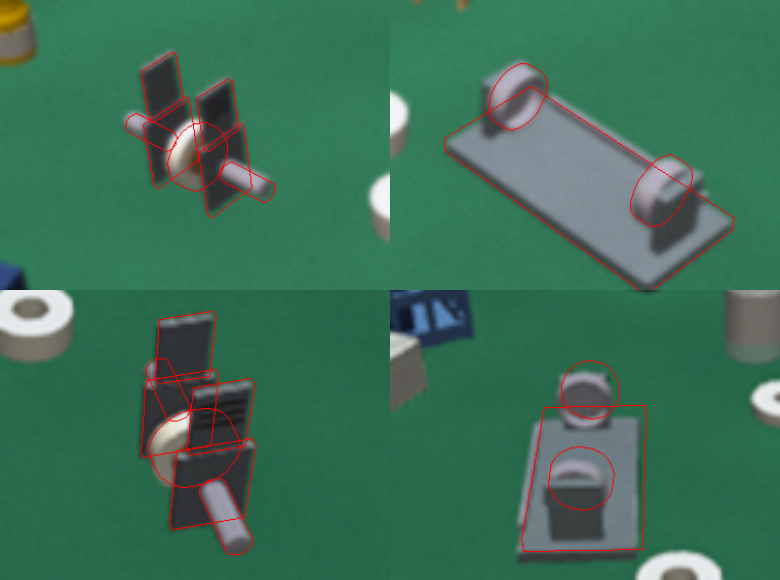

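The spindle fit is good: z≈0 in both views, and the outlines match. The holder's side-view mask was a false detection, so I redo that one with the detection near (231,167).

```bash
cat > run2.py <<'E'
from fit import *
for s in(1,-1): HO.append(box((-18,18),(s*73,s*83),(0,64)))
M={}
for c,u in(("scene",(322,231)),("side",(231,167))):
    for _ in range(4):
        robot.get_image(c)
        rs=[r for r in robot.cut_out("holder",c) if np.linalg.norm(np.array(r["centre"])*[512,384]-u)<15]
        if rs: M[c]=rs[0]["mask"].astype(np.float32);break
print(list(M),robot.state()["time_s"])
b=fit(M,HO,[[556,167,0,-.5],[556,167,0,-.3]]);print(b.x.round(2),b.fun)
for c in M: bb=fit({c:M[c]},HO,[b.x]);print("  ",c,bb.x.round(2),bb.fun)
out=[]
for c in("scene","side"):
    im=cv2.resize(robot.get_image(c)[:,:,::-1],None,fx=4,fy=4)
    for h in place(b.x,HO): cv2.polylines(im,[cv2.convexHull((proj(c,h)*4+1.5).astype(np.float32)).astype(np.int32)],1,(0,0,255),1)
    u=(proj(c,b.x[:3]+[0,0,20])[0]*4).astype(int);out.append(im[u[1]-190:u[1]+190,u[0]-200:u[0]+200])
cv2.imwrite("pics/fit2.png",np.hstack(out))
# spindle / tool yaw
s=robot.state();from scipy.spatial.transform import Rotation as R
q=s["orientation"];T=R.from_quat([q[1],q[2],q[3],q[0]]).as_matrix();print(T.round(3))
print("wrist cam",(-P("wrist")[1].T@P("wrist")[2]).round())
E
python3 run2.py
```

```text
['scene', 'side'] 1.5
[ 5.5169e+02  1.6773e+02  1.2700e+00 -4.9000e-01] 0.06590861082077026
   scene [ 5.5307e+02  1.6876e+02  3.6000e+00 -5.0000e-01] 0.05454784631729126
   side [ 5.5813e+02  1.8071e+02 -9.7300e+00 -4.9000e-01] 0.049234867095947266
[[ 0.968  0.25  -0.   ]
 [ 0.25  -0.968  0.   ]
 [-0.    -0.    -1.   ]]
wrist cam [ 223. -537.  373.]
```

View pics/fit2.png

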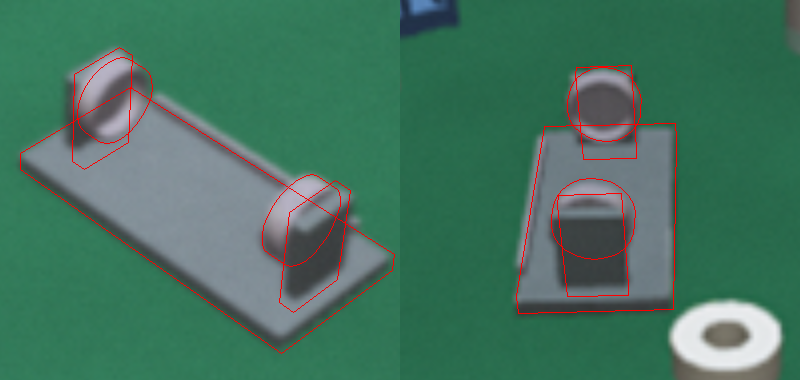

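Call:
drive_tool(
  moves=[0.467, -0.288, 0.01, 0, 0, 31.8, -1, 0.467, -0.288, 0.01, 0, 0, 31.8, -1, 0.467, -0.288, 0.01, 0, 0, 31.8, -1, 0.467, -0.288, 0.01, 0, 0, 31.8, -1, 0.467, -0.288, 0.01, 0, 0, 31.8, -1, 0.467, -0.288, 0.01, 0, 0, 31.8, -1, 0.467, -0.288, 0.01, 0, 0, 31.8, -1, 0.467, -0.288, 0.01, 0, 0, 31.8, -1],
  force=40,
)

```text
time_s: 2.4
tcp_pos: [422.1, -266.6, 243.1]
orientation: [0.0, 0.989, -0.151, 0.0]
force: [0.8, -0.6, -0.2]
grip_width: 85.6
gripper_force: 0.0
```

Call:
drive_tool(
  moves=[0.065, -0.13, 0.0, 0, 0, 0, -1, 0.065, -0.13, 0.0, 0, 0, 0, -1, 0.065, -0.13, 0.0, 0, 0, 0, -1, 0.065, -0.13, 0.0, 0, 0, 0, -1, 0.065, -0.13, 0.0, 0, 0, 0, -1],
)

```text
time_s: 2.9
tcp_pos: [521.8, -163.0, 242.8]
orientation: [0.0, 0.989, -0.15, -0.0]
force: [-0.2, -1.7, -0.1]
grip_width: 85.5
gripper_force: 0.0
```

```bash
cat > look.py <<'E'
import sys
from fit import *
from scipy.spatial.transform import Rotation as R
# usage: look.py query x y yaw name
q=sys.argv[1];x,y,yaw=map(float,sys.argv[2:5]);parts=SP if q=="spindle" else HO
s=robot.state();K=P("wrist");im=robot.get_image("wrist")[:,:,::-1].copy()
rs=robot.cut_out(q,"wrist")
for r in rs[:3]:print(round(r["score"],2),np.round(np.array(r["centre"])*[512,384]),r["mask"].sum())
w=s["orientation"];T=R.from_quat([w[1],w[2],w[3],w[0]]).as_matrix()
print("t",s["time_s"],"tcp",s["tcp_pos"].round(1),"\n",T.round(4))
M=rs[0]["mask"].astype(np.float32)
b=fit({"wrist":M},parts,[[x,y,0,yaw]]);print("fit",b.x.round(3),b.fun)
def f(p): return 1-(lambda r:np.minimum(r,M).sum()/np.maximum(r,M).sum())(render([p[0],p[1],0,p[2]],parts,"wrist"))
r=minimize(f,[x,y,yaw],method="Nelder-Mead",options=dict(initial_simplex=[[x,y,yaw],[x+8,y,yaw],[x,y+8,yaw],[x,y,yaw+.1]],xatol=.02,maxiter=300))
print("z=0 fit",r.x.round(3),r.fun)
for p,col in((([x,y,0,yaw]),(255,0,0)),([r.x[0],r.x[1],0,r.x[2]],(0,0,255))):
    for h in place(p,parts): cv2.polylines(im,[cv2.convexHull(proj("wrist",h).astype(np.float32)).astype(np.int32)],1,col,1)
cv2.imwrite(sys.argv[5],im)
E
python3 look.py spindle 562 -173 2.84 pics/w1.png
```

```text
0.64 [222. 135.] 1098
0.59 [257. 135.] 3146
t 2.9 tcp [ 521.8 -163.   242.8] 
 [[ 9.551e-01 -2.962e-01 -5.000e-04]
 [-2.962e-01 -9.551e-01 -1.000e-04]
 [-5.000e-04  2.000e-04 -1.000e+00]]
fit [ 561.434 -174.898    2.03     2.873] 0.6251404285430908
z=0 fit [ 560.105 -174.813    2.853] 0.6152538061141968
```

View pics/w1.png

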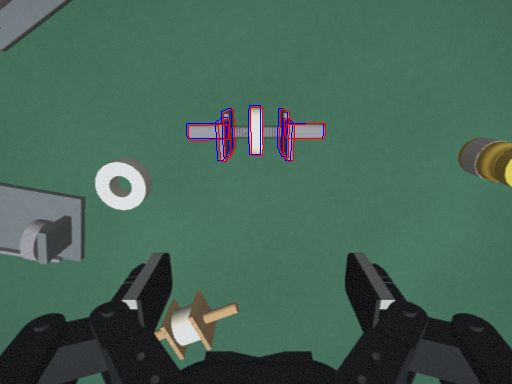

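The model outline at (562,−173, yaw 2.84), drawn in blue, lies on the spindle's pins (columns 187–325, row 131). The tool yaw already matches, so I descend over the tabs.

Call:
drive_tool(
  moves=[0.041, -0.002, 0.04, 0, 0, 0, -1, 0.041, -0.002, 0.08, 0, 0, 0, -1, 0.041, -0.002, 0.08, 0, 0, 0, -1, 0.041, -0.002, 0.11, 0, 0, 0, -1, 0.041, -0.002, 0.135, 0, 0, 0, -1, 0.041, -0.002, 0.145, 0, 0, 0, -1, 0.041, -0.002, 0.145, 0, 0, 0, -1],
)

```text
time_s: 3.7
tcp_pos: [561.0, -174.4, 98.8]
orientation: [0.0, 0.989, -0.151, -0.0]
force: [-0.3, 0.5, 0.4]
grip_width: 85.2
gripper_force: 0.0
```

Call:
drive_tool(
  moves=[0, 0, 0, 0, 0, 0, 0, 0, 0, 0, 0, 0, 0, 0.3, 0, 0, 0, 0, 0, 0, 0.6, 0, 0, 0, 0, 0, 0, 1, 0, 0, 0, 0, 0, 0, 1, 0, 0, 0, 0, 0, 0, 1, 0, 0, 0, 0, 0, 0, 1, 0, 0, 0, 0, 0, 0, 1],
)

```text
time_s: 4.5
tcp_pos: [562.9, -174.5, 100.9]
orientation: [0.0, 0.989, -0.151, 0.002]
force: [-2.0, 0.5, 27.7]
grip_width: 20.3
gripper_force: 39.8
```

```bash
python3 - <<'E'
from h import *
s=robot.state();print(s["force"],s["tcp_pos"],s["grip_width"],s["gripper_force"])
im=[robot.get_image(c)[:,:,::-1] for c in("side","wrist")]
a=cv2.resize(im[0][150:300,220:400],(460,383))
cv2.imwrite("pics/g1.png",np.hstack([a,cv2.resize(im[1],(340,255)).copy() if 0 else cv2.copyMakeBorder(cv2.resize(im[1],(340,255)),0,128,0,0,0)]))
E
```

```text
[-2.01212201  0.46899766 27.74119511] [ 562.88702465 -174.52304678  100.87268937] 20.320512261634043 39.80018377304077
```

View pics/g1.png

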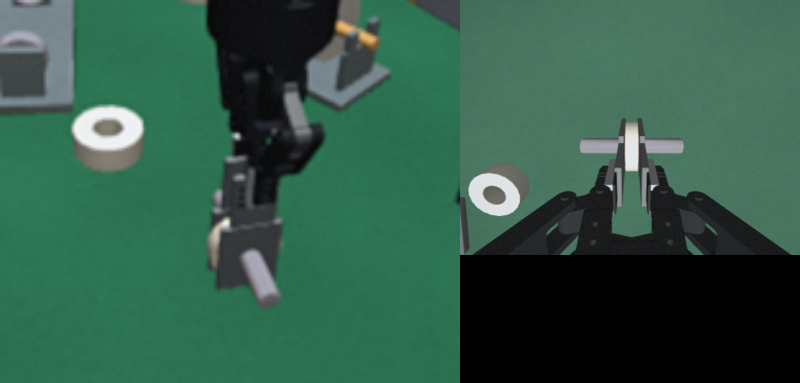

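The wrist view shows the plates pinched close to the roll with the pins drawn in. The side view shows the jaws on the upper tabs. The vertical force comes from the pads swinging forward, so I lift and check.

Call:
drive_tool(
  moves=[0, 0, -0.005, 0, 0, 0, 1, 0, 0, -0.02, 0, 0, 0, 1, 0, 0, -0.05, 0, 0, 0, 1, 0, 0, -0.08, 0, 0, 0, 1, 0, 0, -0.11, 0, 0, 0, 1, 0, 0, -0.11, 0, 0, 0, 1],
)

```text
time_s: 5.2
tcp_pos: [562.5, -174.4, 212.2]
orientation: [0.0, 0.989, -0.151, 0.003]
force: [-0.3, 0.4, -2.2]
grip_width: 20.1
gripper_force: 39.3
```

```bash
python3 - <<'E'
from h import *
s=robot.state();print(s["force"],s["tcp_pos"],s["orientation"],s["grip_width"])
im=[robot.get_image(c)[:,:,::-1] for c in("side","scene","wrist")]
u=proj("side",s["tcp_pos"]-[0,0,40])[0].astype(int);v=proj("scene",s["tcp_pos"]-[0,0,40])[0].astype(int);print(u,v)
f=lambda i,u:cv2.resize(i[max(u[1]-60,0):u[1]+60,max(u[0]-60,0):u[0]+60],(400,400))
cv2.imwrite("pics/g2.png",np.hstack([f(im[0],u),f(im[1],v)]))
cv2.imwrite("pics/g2w.png",im[2])
E
```

```text
[-0.25778248  0.39751799 -2.18188266] [ 562.46569413 -174.37339048  212.22584369] [ 3.54610923e-04  9.88591329e-01 -1.50595331e-01  2.84670841e-03] 20.11369930326519
[323 180] [174 146]
```

View pics/g2.png

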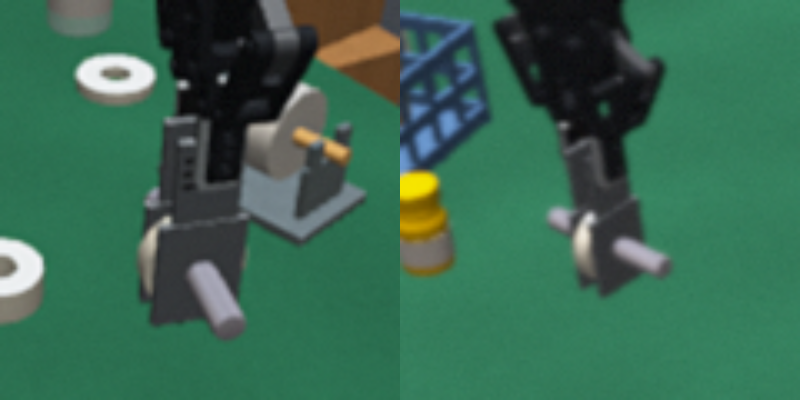

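The spindle is held and hangs level, with both pins drawn in. Next I measure its pose in the hand.

```bash
cat > held.py <<'E'
from fit import *
SQ=[cyl(26,(-6,6),30)];TB=[]
for s in(1,-1): SQ+=[box((-22,22),(s*7,s*12),(0,60)),cyl(8,(s*12,s*53),30)];TB+=[box((-17,17),(s*5,s*14),(60,107))]
s=robot.state();t=s["tcp_pos"];M={}
for c in("side","scene","wrist"):
    robot.get_image(c)
    for q in("spindle","pin_a"):
        for r in robot.cut_out(q,c)[:3]:
            u=np.array(r["centre"])*[512,384];print(c,q,round(r["score"],2),u.round(),r["mask"].sum())
            if q=="spindle" and c not in M and np.linalg.norm(u-proj(c,t-[0,0,55])[0])<40:M[c]=r["mask"].astype(np.float32)
print(list(M))
def go(cams):
    def cost(p):
        e=0
        for c in cams:
            w=1-render(p,TB,c,2);r=np.clip(render(p,SQ,c),0,1)*w;m=M[c]*w;e+=1-np.minimum(r,m).sum()/np.maximum(r,m).sum()
        return e/len(cams)
    p0=np.array([t[0],t[1],t[2]-98,2.84]);b=None
    for d in((0,0),(6,-2),(-6,2)):
        q=p0+[d[0],d[1],0,0]
        r=minimize(cost,q,method="Nelder-Mead",options=dict(initial_simplex=np.vstack([q]+[q+k for k in np.diag([6,6,6,.1])]),xatol=.05,maxiter=250))
        if b is None or r.fun<b.fun:b=r
    d=b.x[:2]-t[:2];a=b.x[3];print(cams,b.x.round(2),round(b.fun,3),"rel tcp z",round(b.x[2]-t[2],1),"offset in spindle x,y",round(d@[np.cos(a),np.sin(a)],1),round(d@[-np.sin(a),np.cos(a)],1))
for c in [["side"],["scene"],["wrist"],["side","scene"],["side","scene","wrist"]]:
    if all(k in M for k in c):go(c)
E
python3 held.py
```

```text
side spindle 0.86 [316. 194.] 1469
side pin_a 0.65 [320. 197.] 1089
side pin_a 0.58 [308. 174.] 221
scene spindle 0.72 [178. 158.] 786
scene pin_a 0.61 [184. 159.] 571
scene pin_a 0.53 [169. 146.] 204
wrist spindle 0.66 [258. 225.] 6759
wrist pin_a 0.83 [282. 224.] 2765
wrist pin_a 0.73 [240. 226.] 2508
['side', 'scene', 'wrist']
['side'] [ 566.45 -166.35   97.63    2.82] 0.038 rel tcp z -110.1 offset in spindle x,y -2.8 -8.6
['scene'] [ 560.22 -172.39  109.      2.81] 0.101 rel tcp z -98.7 offset in spindle x,y 1.2 -0.9
['wrist'] [ 556.32 -173.92  100.61    2.84] 0.03 rel tcp z -107.1 offset in spindle x,y 4.5 1.7
['side', 'scene'] [ 559.27 -174.06  107.09    2.81] 0.078 rel tcp z -100.7 offset in spindle x,y 1.6 1.0
['side', 'scene', 'wrist'] [ 558.98 -174.43  106.71    2.84] 0.075 rel tcp z -101.0 offset in spindle x,y 1.8 1.3
```

View pics/g2w.png

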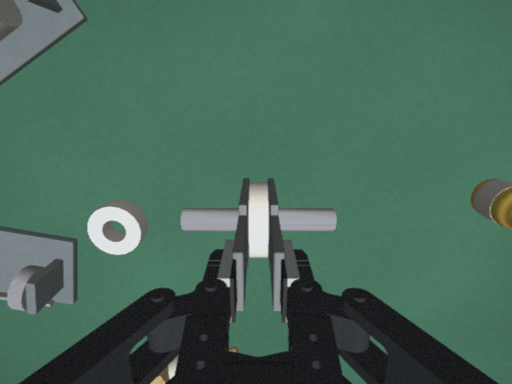

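```bash
python3 - <<'E'
from h import *
t=robot.state()["tcp_pos"]
for z in(138,141.3,144):
    a=onplane("wrist",(181.5,220),z);b=onplane("wrist",(335.5,220),z);print(z,(a-t).round(1),(b-t).round(1),np.linalg.norm(a-b).round(1),((a+b)/2-t).round(1))
E
```

```text
138 [ 13.7  50.  -69.8] [-17.9 -51.3 -69.8] 106.1 [ -2.1  -0.7 -69.8]
141.3 [ 14.8  48.7 -66.5] [-16.3 -50.9 -66.5] 104.3 [ -0.8  -1.1 -66.5]
144 [ 15.7  47.6 -63.8] [-15.  -50.5 -63.8] 102.8 [  0.4  -1.4 -63.8]
```

Call:
drive_tool(
  moves=[-0.19, -0.339, -0.04, 0, 0, 10.8, 1, -0.19, -0.339, -0.04, 0, 0, 10.8, 1, -0.19, -0.339, -0.04, 0, 0, 10.8, 1, -0.19, -0.339, -0.04, 0, 0, 10.8, 1, -0.19, -0.339, -0.04, 0, 0, 10.8, 1, -0.19, -0.339, -0.04, 0, 0, 10.8, 1, -0.19, -0.339, -0.04, 0, 0, 10.8, 1, -0.19, -0.339, -0.04, 0, 0, 10.8, 1],
)

```text
time_s: 6.6
tcp_pos: [479.9, 209.2, 248.3]
orientation: [-0.0, 0.97, -0.242, -0.0]
force: [2.2, 0.1, -1.9]
grip_width: 20.4
gripper_force: 39.4
```

Call:
drive_tool(
  moves=[0, 0, 0, 0, 0, 0, 1, 0, 0, 0, 0, 0, 0, 1],
)

```text
time_s: 6.8
tcp_pos: [480.7, 206.7, 248.0]
orientation: [0.0, 0.97, -0.242, 0.0]
force: [-0.0, -0.5, -1.9]
grip_width: 20.5
gripper_force: 39.5
```

```bash
cat >> fit.py <<'E'
for s in(1,-1): HO.append(box((-18,18),(s*73,s*83),(0,64)))
E
python3 look.py holder 552 168 -.49 pics/w2.png
```

```text
0.75 [259.  90.] 15022
t 6.8 tcp [480.7 206.7 248. ] 
 [[ 8.827e-01 -4.700e-01  1.000e-04]
 [-4.700e-01 -8.827e-01 -2.000e-04]
 [ 2.000e-04  1.000e-04 -1.000e+00]]
fit [ 5.49236e+02  1.66829e+02  1.56300e+00 -4.90000e-01] 0.01995384693145752
z=0 fit [ 5.49295e+02  1.66980e+02 -4.90000e-01] 0.02039700746536255
```

View pics/w2.png

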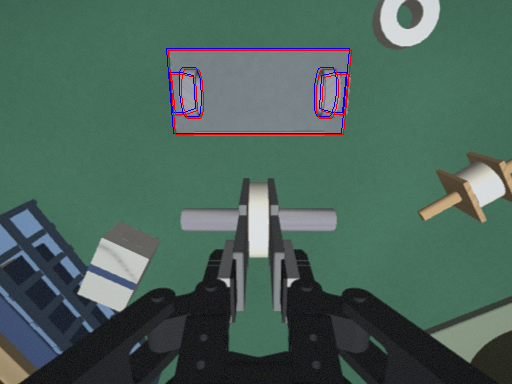

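The holder fit is excellent (98% overlap), at (549.3,167.0) with yaw −0.49. The remaining tool shift is about x 81.5, y 1.3 mm, then 133 mm down.

Call:
drive_tool(
  moves=[0.04, 0.001, 0, 0, 0, 0, 1, 0.0815, 0.0013, 0.01, 0, 0, 0, 1, 0.0815, 0.0013, 0.04, 0, 0, 0, 1, 0.0815, 0.0013, 0.06, 0, 0, 0, 1, 0.0815, 0.0013, 0.06, 0, 0, 0, 1, 0.0815, 0.0013, 0.06, 0, 0, 0, 1],
)

```text
time_s: 7.5
tcp_pos: [552.5, 165.9, 188.7]
orientation: [0.0, 0.97, -0.244, 0.0]
force: [0.8, -0.6, -1.5]
grip_width: 20.3
gripper_force: 39.6
```

Call:
drive_tool(
  moves=[0, 0, 0.02, 0, 0, 0, 1, 0, 0, 0.04, 0, 0, 0, 1, 0, 0, 0.055, 0, 0, 0, 1, 0, 0, 0.065, 0, 0, 0, 1, 0, 0, 0.072, 0, 0, 0, 1, 0, 0, 0.072, 0, 0, 0, 1, 0, 0, 0.072, 0, 0, 0, 1],
)

```text
time_s: 8.2
tcp_pos: [552.5, 166.8, 116.8]
orientation: [-0.0, 0.97, -0.243, 0.0]
force: [1.0, -0.1, -1.9]
grip_width: 20.2
gripper_force: 39.6
```

```bash
python3 - <<'E'
from h import *
s=robot.state();print(s["force"],s["tcp_pos"],s["grip_width"])
im=[robot.get_image(c)[:,:,::-1] for c in("side","scene","wrist")]
o=[]
for c,i in zip(("side","scene"),im):
    u=proj(c,[549,167,50])[0].astype(int);o.append(cv2.resize(i[u[1]-55:u[1]+45,u[0]-60:u[0]+60],(390,325)))
cv2.imwrite("pics/p1.png",np.vstack([np.hstack(o),cv2.resize(im[2][100:330,100:420],(780,275))]) )
E
```

```text
[ 0.99924301 -0.09934373 -1.86222796] [552.49999866 166.79992356 116.7719733 ] 20.20517357519423
```

View pics/p1.png

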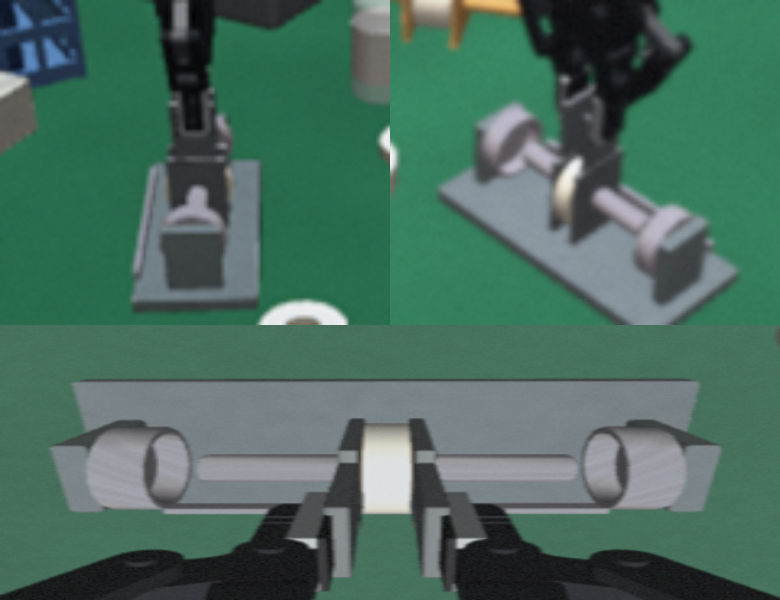

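The wrist view shows both pins between the cups, with their ends at (197,467) and (577,467) level with the cup mouths. I lower 3 mm more and let go gradually.

Call:
drive_tool(
  moves=[0, 0, 0.0035, 0, 0, 0, 1, 0, 0, 0.0035, 0, 0, 0, 0.5, 0, 0, 0.0035, 0, 0, 0, 0.2, 0, 0, 0.0035, 0, 0, 0, -0.2, 0, 0, 0.0035, 0, 0, 0, -0.5, 0, 0, 0.0035, 0, 0, 0, -0.8, 0, 0, 0.0035, 0, 0, 0, -1, 0, 0, 0.0035, 0, 0, 0, -1],
)

```text
time_s: 9.15
tcp_pos: [552.2, 166.8, 112.6]
orientation: [-0.0, 0.97, -0.243, 0.0]
force: [0.3, -0.1, 1.0]
grip_width: 85.5
gripper_force: 0.0
```

Call:
drive_tool(
  moves=[0, 0, 0, 0, 0, 0, -1, 0, 0, 0, 0, 0, 0, -1, 0, 0, 0, 0, 0, 0, -1],
)

```text
time_s: 9.45
tcp_pos: [552.2, 166.8, 112.6]
orientation: [-0.0, 0.97, -0.243, 0.0]
force: [-1.0, 0.1, 0.3]
grip_width: 85.3
gripper_force: 0.0
```

Call:
drive_tool(
  moves=[0, 0, -0.02, 0, 0, 0, -1, 0, 0, -0.05, 0, 0, 0, -1, 0, 0, -0.09, 0, 0, 0, -1, 0, 0, -0.13, 0, 0, 0, -1, -0.04, 0, -0.14, 0, 0, 0, -1, -0.06, 0, -0.14, 0, 0, 0, -1, -0.06, 0, -0.14, 0, 0, 0, -1, -0.06, 0, -0.14, 0, 0, 0, -1],
)

```text
time_s: 10.25
tcp_pos: [499.3, 195.1, 252.7]
orientation: [-0.0, 0.97, -0.243, 0.0]
force: [-0.0, 0.6, 1.2]
grip_width: 85.4
gripper_force: 0.0
```

```bash
python3 - <<'E'
from h import *
s=robot.state();print(s["force"],s["tcp_pos"],s["grip_width"])
im=[robot.get_image(c)[:,:,::-1] for c in("side","scene","wrist")]
o=[]
for c,i in zip(("side","scene"),im):
    u=proj(c,[549,167,50])[0].astype(int);o.append(cv2.resize(i[u[1]-55:u[1]+45,u[0]-60:u[0]+60],(390,325)))
cv2.imwrite("pics/p2.png",np.vstack([np.hstack(o),cv2.resize(im[2][0:180,90:430],(780,275))]) )
E
```

```text
[-0.04343335  0.58975415  1.18856955] [499.3442323  195.14987856 252.73655432] 85.38912263478204
```

View pics/p2.png

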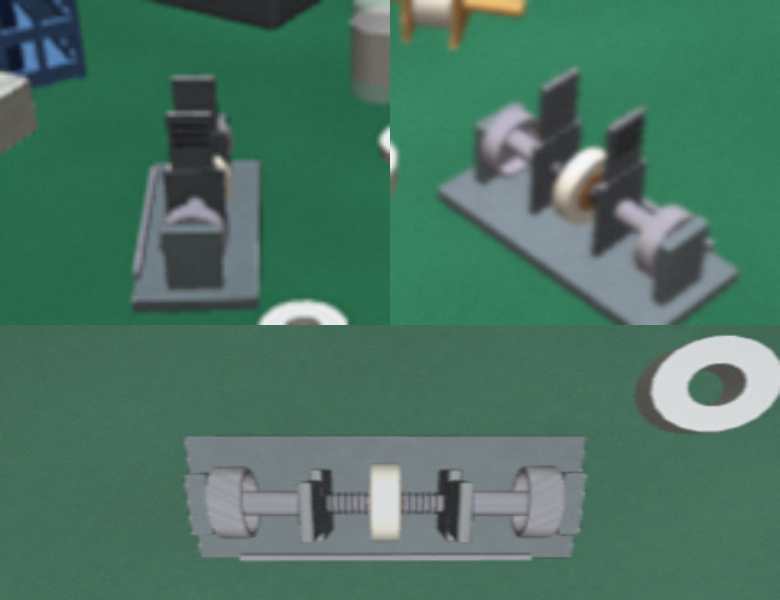

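The wrist view shows both pins sprung out into their cups (at about (250,500) and (520,500)). The spindle stands upright and the arm is clear of it.

```bash
python3 -c "
from workcell import robot
print(robot.sign_off())"
```

```text
the job is handed in; nothing more can be done
None
```

The spindle is loaded in the holder: the last pictures showed both pins sprung out into their cups, the spindle upright and the arm clear, and I handed the job in at about 10.5 s of the 38 s allowed; sign-off returned no verdict.

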